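Gauge the platen gap of a cassette press

TASK

Slide the press's tray by its knob fully home under the platen, up to its stop. Then take the taper gauge by its handle, lay its blade flat side down on the front of the tray and slide it straight in from the front, near the middle of the platen, until it drags snugly between tray and platen, about 10 N of push, without forcing it. Finish while still holding the gauge by its handle at that depth, so that the gap can be read, and leave the cassettes, tube rack and bottle where they are.

Things in the scene. Friction and masses are not known exactly. Their poses are not given: they have to be found in the camera images.
- press: Fixed screw press. Origin on the bench under the platen's centre; x from its open front to its back, y along the tray's track to the side where the tray comes out, z up. Its front faces the robot, give or take yaw. Grey base plate x -75 to 110, y -95 to 265 mm, 20 mm high; two columns at the back (x 88, y +-48 mm) carry a bridge over the platen (x -20 to 110, y +-64, z 96 to 122 mm).
- platen: The press's upper plate, steel, 100 (x) x 110 (y) x 20 mm, with spindle and black handwheel above (radius 34 mm, top 163 mm over the bench). Origin at the centre of its flat underside, axes as the press's; front edge at x = -50 mm. The gap from the tray's top face up to this underside is 3.5 to 5.5 mm, different every time. It does not give when pushed.
- tray (a joint): Position of the tray along its rails, m: 0 = fully home under the platen against its stop, 0.12 = drawn out fully along the press's +y. It starts drawn out. It slides freely with about 2 N of friction and stays where it is left.
- tray_knob (a point): Centre of the top of the upright black knob at the tray's outer end (18 mm diameter, 34 mm tall, standing on the tray's top face; its top is 70 mm above the bench). It moves with the tray; tray home: x = -5, y = 128 mm in the press frame. Axes as the press's.
- tray_front (a point): Middle of the front edge of the tray's flat, level aluminium top face, 36 mm above the bench; it moves with the tray. Tray home: x = -80, y = 0 mm in the press frame, so the tray reaches out 30 mm in front of the platen's front edge. The top face runs from here to 5 mm behind the platen. Axes as the press's.
- gauge: Loose taper gauge, 160 mm long, 90 g. Origin on its flat underside below the handle's centre; x along the blade to the nose, z up. Black handle x -30 to 30 mm, 16 wide, 22 tall. Steel blade 14 wide, underside flush with the handle's: 8 thick from x 30 to 50, its top then slopes evenly to 2 thick at the nose, x = 130. In a gap of g mm it jams (g - 2) x 13.3 mm past the platen's front edge.
- gauge_nose (a point): Middle of the gauge's thin front end, at its underside (x = +130 mm, z = 0 in the gauge frame). Axes as the gauge's. Resting lightly on the tray it slides almost freely until its top meets the platen's front edge; from there the drag rises by about 2 N per mm of travel. Pressing it down on the tray also makes it drag, without being snug.
- cassette_a: Loose white test cassette, 70 x 20 x 5 mm, a bystander. Origin at the centre of its underside, x along its length.
- cassette_b: Another loose white test cassette, the same, a bystander.
- tube_rack: White plastic rack with capped sample tubes, 208 (x) x 64 (y) x 104 mm high, 0.7 kg, a bystander. Origin at the centre of its underside.
- reagent_bottle: Amber reagent bottle, 48 mm diameter, 95 mm tall, a bystander. Origin at the centre of its underside.
Things that resemble listed ones, but are neither listed nor needed, are in the scene too. What is meant by the gauge is not orange, and is the smaller of those in its own colour.

How it is judged:
On the way, in this order (a step that is already met when the one before it is completed fails the run):
1. the tray is fully home under the platen (value of joint tray below 0.004 m), for 0.2 s.
2. with the tray home, the gauge's nose is in the gap under the platen's front edge (value of joint tray below 0.004 m and x of gauge_nose in the frame of platen above -0.048 m and z of gauge_nose in the frame of platen below 0 m and horizontal distance between gauge_nose and platen below 0.06 m), for 0.1 s.
At the end, for the whole second after the job is handed in: Tray within 4 mm of home; gauge flat side down, level (0.1 rad), in line with the press (0.15 rad), nose 8 to 80 mm under the platen and within 30 mm of its middle line, pressed 2 to 20 N on the platen and over 1 N on the tray, at rest, gripped by the fingers with over 5 N (value of joint tray below 0.004 m and x of gauge_nose in the frame of platen between -0.042 and 0.03 m and y of gauge_nose in the frame of platen between -0.03 and 0.03 m and angle between the x axis of gauge and the x axis of press, either way round below 0.15 rad and angle between gauge's own z axis and vertical below 0.1 rad and contact force between gauge and platen between 2 and 20 N and contact force between gauge and tray_c0 above 1 N and contact force between the fingers and gauge above 5 N and linear speed of gauge below 0.01 m/s); the arm keeps its last pose, push and grip.
It fails at once if the gauge is forced: more than 30 N between gauge and platen (contact force between gauge and platen above 30 N).
It fails at once if the first cassette is disturbed (moved more than 15 mm) (distance of cassette_a from where it was at the start of the episode above 0.015 m).
It fails at once if the second cassette is disturbed (moved more than 15 mm) (distance of cassette_b from where it was at the start of the episode above 0.015 m).
It fails at once if the tube rack is disturbed (moved more than 15 mm) (distance of tube_rack from where it was at the start of the episode above 0.015 m).
It fails at once if the reagent bottle is disturbed (moved more than 15 mm) (distance of reagent_bottle from where it was at the start of the episode above 0.015 m).
It also fails if it takes over 70 s, if anything falls off the work surface, if the arm or the gripper's body presses on something with over 40 N, if the wrist force passes 120 N, or if a joint passes its speed limit or range.

ROBOT

A 7-joint arm with a two-finger parallel gripper is mounted at the origin on the work surface. World frame = base frame: x ahead of the robot, y to its left, z up, the work surface at z = 0. Lengths are in m, angles in rad, forces in N, time in s.
With the tool pointing down it reaches from about 0.4 to 0.85 m from the base axis. Payload 10.4 kg.
Tool frame: the origin (TCP) lies at the very end of the fingers, on their centre line; the grasp point (between the pads) lies 19 mm behind it; z points along the fingers, y is the line along which they close (so a half turn about z gives the same grasp; the last joint's range is limited). The gripper opens to 87 mm and grips with 3 to 60 N. Pads are 19 mm wide; open, the fingers measure 117 mm over their backs; the gripper's body (75 mm by 190 mm) begins 51 mm behind the grasp point.
Start: joints at [-1.197, 0.332, -0.065, 1.46, 0.022, 1.35, -0.088], TCP at [0.242, 0.576, 0.223] pointing down, gripper open.
Joint ranges: [-2.6, 2.6], [-0.5, 2.12], [-1.47, 1.34], [0.16, 2.42], [-1.27, 4.41], [0.06, 2.06], [-2.6, 2.6]. Speed limits (rad/s): [2.22, 2.22, 2.79, 2.79, 3.14, 3.14, 3.14].

INTERFACE

Orientations are given as a rotation vector (axis times angle).
In Python, from plant import observe, optics, workorder gives the robot as it stands.
- The arm moves only by the tool arm_command, never from a script. Its argument "deltas" is one flat list of numbers, 7 for each row, row after row: the shift along the world's x, y, z in mm, then the turn, a rotation vector about the world's x, y, z in rad, then the finger opening in mm, from 0 to 87. A call has 1 to 12 rows; each row is the pose to reach, as a shift and turn from the pose commanded when the call began; what a row does not reach only later rows make up. A row lasts 1/12 s, in which the tool goes at most 41.7 mm and 7.16 degrees, less where a joint would pass 70% of its speed; a pose out of reach is approached as far as the arm can. A call with a gripper value outside its range is refused whole. The fingers move at their own pace and stop on an object; "grip_force" is the grip in N (left out, the last holds). Time passes only in rows, so rows that repeat a pose let the fingers close. It gives the time, the measured TCP pose, the force, the opening and the grip force at its end, in the units of the state.
- observe(): the state, without advancing time (a new reading comes with each control period).
- optics.camera(name): name is "side" or "top"; returns (picture, depth): 420x560x3 uint8, blue, green, red; 420x560 float32, m along the optical axis (not along the pixel's ray), 0 where there is no reading.
- optics.get_calibration(name): a dict with "K" (3x3 intrinsics, pixels), "origin" and "rotation" of the camera in the world. Camera axes: x right, y down, z forward; pixel columns grow to the right and rows downward; lengths in m; the calibration is good to about 2 mm. A picture is of the moment at which its call begins. get_calibration takes no time and is no camera call.
- workorder.hand_in(): hands the job in; it is judged then, once.
The state is a dict: "time_s": time; "joint_positions": joint angles; "joint_vel": joint speeds; "joint_torque": joint torques, N m; "position": TCP position; "eef_rot": TCP orientation; "contact_force": force on the tool from outside, world axes, zero at the start; "wrist_torque": the same for the moment, N m; "grip_width": finger opening in m; "gripper_force": force on a finger pad.
Only numpy, scipy, OpenCV 4.12 (cv2) and the standard library are available. Lean on these libraries where they do the work, as an engineer would, in place of code of your own. Each camera call takes 0.05 s, during which the arm holds its last target. There are 200 camera calls.

## Working session

There is one attempt and no reset: what is moved stays moved. The work goes in short steps, Python scripts to look and compute and a tool call to move; the robot and the scene stay as the last step left them, time stands still between calls to the robot, and variables do not carry over. Pictures are saved under pics/ and viewed, at most 10 in all, crops included, and the job is handed in when it is done.

Besides the shell and the picture viewer there is one more tool, called after "Call:" by a JSON object that holds its "name" and its "arguments", one argument or row to a line. arm_command: Moves the arm, as the interface text tells. Its arguments: {"type":"object","properties":{"deltas":{"type":"array"},"grip_force":{"type":"number"}},"required":["deltas"]}

```bash
mkdir -p pics; ls; cat > h.py <<'E'
import numpy as np,cv2
from plant import observe,optics,workorder
def snap(name,tag):
    p,d=optics.camera(name); cv2.imwrite(f'pics/{tag}.png',p); np.save(f'pics/{tag}.npy',d); return p,d
def world(name,u,v,z):
    c=optics.get_calibration(name);K=np.array(c['K']);R=np.array(c['rotation']);o=np.array(c['origin'])
    r=R@np.linalg.inv(K)@np.array([u,v,1.]); 
    return o+r*(z-o[2])/r[2]
def deproj(name,d,u,v):
    c=optics.get_calibration(name);K=np.array(c['K']);R=np.array(c['rotation']);o=np.array(c['origin'])
    return o+R@(np.linalg.inv(K)@np.array([u,v,1.])*d[v,u])
def proj(name,p):
    c=optics.get_calibration(name);K=np.array(c['K']);R=np.array(c['rotation']);o=np.array(c['origin'])
    q=K@(R.T@(np.array(p)-o)); return q[:2]/q[2]
E
python3 - <<'E'
from h import *
np.set_printoptions(precision=4,suppress=True)
for n in('top','side'):
    snap(n,n+'0'); c=optics.get_calibration(n); print(n,c)
print(observe())
E
```

```text
pics
top {'K': array([[454.347 ,   0.    , 286.7166],
       [  0.    , 454.347 , 208.0069],
       [  0.    ,   0.    ,   1.    ]]), 'origin': array([0.293 , 0.065 , 1.1566]), 'rotation': array([-2.1164,  2.1559, -0.2038])}
side {'K': array([[462.0381,   0.    , 286.6539],
       [  0.    , 462.0381, 209.1218],
       [  0.    ,   0.    ,   1.    ]]), 'origin': array([0.2644, 1.1763, 0.7492]), 'rotation': array([-0.3022,  2.6482, -1.4921])}
{'time_s': 0.1, 'joint_positions': array([-1.1966,  0.3328, -0.0647,  1.4609,  0.0216,  1.3499, -0.0885]), 'joint_vel': array([-0.0004, -0.0028, -0.0008, -0.0023, -0.001 , -0.0002,  0.0011]), 'joint_torque': array([  0.0018, -62.455 ,   0.0249, -39.0719,  -0.0614,   0.0364,
         0.    ]), 'position': array([0.2414, 0.5761, 0.2218]), 'eef_rot': array([-0.6191, -3.0798,  0.002 ]), 'contact_force': array([ 0.1576, -0.6156, -0.46  ]), 'wrist_torque': array([-0.0109,  0.0007,  0.0205]), 'gripper_force': 0.0, 'grip_width': 0.08672143418617616}
```

Rotation is a rotation vector; I will fix the helper.

```bash
sed -i "s/R=np.array(c\['rotation'\])/R=cv2.Rodrigues(np.array(c['rotation']))[0]/" h.py; grep -c Rodrigues h.py
```

```text
3
```

View pics/top0.png

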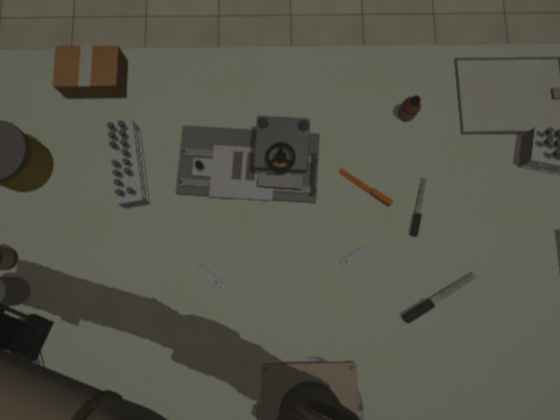

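View pics/side0.png

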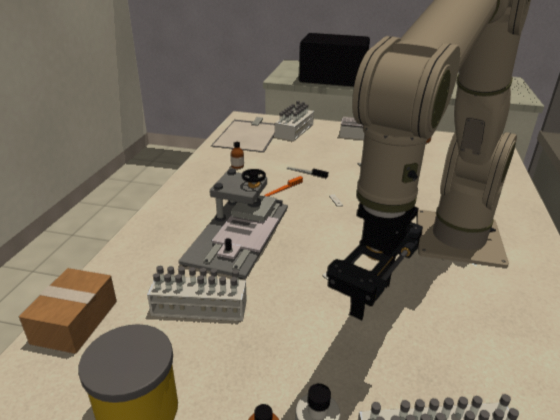

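The top view shows three gauge-like things: orange at (365,187), a black-handled one at (418,207) and a longer black-handled one at (437,298). The one at (418,207) fits: it isn't orange and it's the smaller of the two black ones. The press is at (250,165) with the knob near (199,165), and cassettes are at (209,276) and (353,257). I'll check this in enlarged crops.

```bash
python3 - <<'E'
from h import *
p=cv2.imread('pics/top0.png'); p=np.clip(p.astype(float)*1.8,0,255).astype('uint8')
cv2.imwrite('pics/press_c.png',cv2.resize(p[110:210,170:330],None,fx=5,fy=5,interpolation=cv2.INTER_CUBIC))
cv2.imwrite('pics/gauge_c.png',cv2.resize(p[170:320,350:490],None,fx=4,fy=4,interpolation=cv2.INTER_CUBIC))
E
```

```text
(no output)
```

View pics/press_c.png

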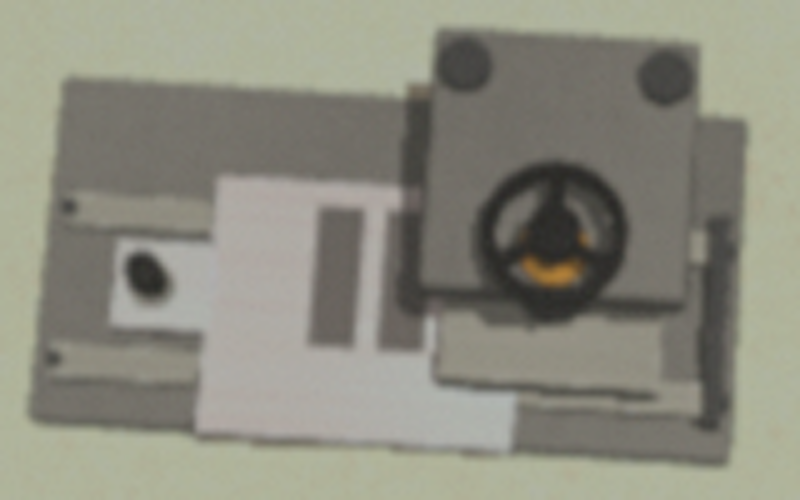

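View pics/gauge_c.png

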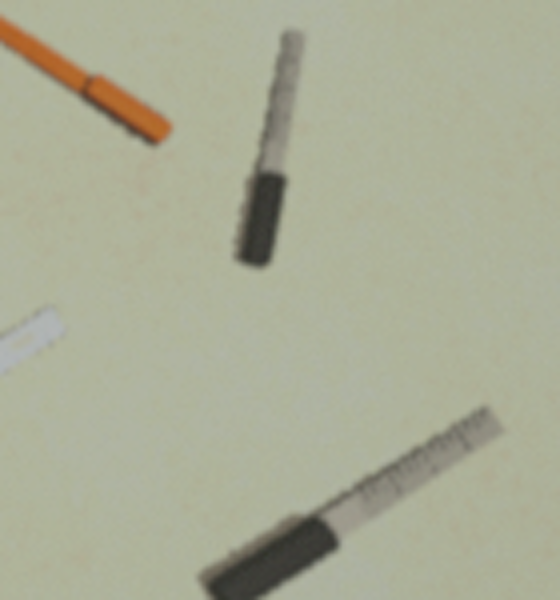

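The crops show the small black gauge with its handle ends at crop (269,174) and (254,265) and its nose at (292,32). It is clearly smaller than the other black one. Base corners are at (65,78), (30,420), (728,462) and (748,120), and the knob is at about (143,268). Next I'll turn these into positions.

```bash
python3 - <<'E'
from h import *
np.set_printoptions(precision=4,suppress=True)
d=np.load('pics/top0.npy')
P=lambda u,v:(170+u/5,110+v/5)
C=[(65,78),(30,420),(728,462),(748,120)];M=np.array([(110,265),(-75,265),(-75,-95),(110,-95)])/1e3
W=np.array([world('top',*P(*c),.020)[:2] for c in C]);print(W)
mc,wc=M.mean(0),W.mean(0)
a=(M-mc)[:,0]+1j*(M-mc)[:,1];b=(W-wc)[:,0]+1j*(W-wc)[:,1]
s=(b*a.conj()).sum()/(abs(a)**2).sum();yaw=np.angle(s);R=np.array([[np.cos(yaw),-np.sin(yaw)],[np.sin(yaw),np.cos(yaw)]])
o=wc-R@mc;print('press',o,'yaw',yaw,'scale',abs(s),'res',(M@R.T+o-W)*1e3)
inv=lambda w:R.T@(w[:2]-o)
for n,c,z in(('trayFL',(197,437),.036),('trayFR',(513,452),.036),('knobtop',(141,264),.07),('platFL',(434,380),.06),('platFR',(655,397),.06),):
    w=world('top',*P(*c),z);u=[int(round(t))for t in P(*c)];print(n,w,'press',inv(w),'depth',deproj('top',d,*u))
Q=lambda u,v:(350+u/4,170+v/4)
for n,c,z in(('h1',(269,174),.015),('h2',(254,264),.022),('hc',(262,220),.022),('nose',(292,32),.002),('neck',(270,172),.008)):
    w=world('top',*Q(*c),z);u=[int(round(t))for t in Q(*c)];print(n,w,'depth',deproj('top',d,*u))
print(cv2.Rodrigues(observe()['eef_rot'])[0])
# rack, bottle, cassettes via depth
for n,u in(('cassA',(209,276)),('cassB',(353,257)),('bottle',(411,106)),('rack',(120,160)),('wheel',(280,157)),('tray',(260,190))):print(n,deproj('top',d,*u))
E
```

```text
[[ 0.7182  0.3133]
 [ 0.5355  0.3274]
 [ 0.5077 -0.0277]
 [ 0.6898 -0.0438]]
press [0.5886 0.059 ] yaw -0.07957627633471903 scale 0.9916164717471346 res [[ 1.1546  1.0625]
 [-0.6541  1.6813]
 [-1.4069 -2.0651]
 [ 0.9064 -0.6788]]
trayFL [0.522 0.24  0.036] press [-0.0808  0.1751] depth [0.5248 0.2423 0.0274]
trayFR [0.5116 0.0815 0.036 ] press [-0.0785  0.0164] depth [0.5168 0.0808 0.015 ]
knobtop [0.6026 0.2631 0.07  ] press [-0.0023  0.2046] depth [0.6017 0.2634 0.0713]
platFL [0.5438 0.1197 0.06  ] press [-0.0494  0.057 ] depth [0.5448 0.1194 0.0559]
platFR [0.5334 0.0107 0.06  ] press [-0.0512 -0.0525] depth [0.5356 0.0104 0.0547]
h1 [ 0.4753 -0.2873  0.015 ] depth [ 0.4732 -0.285   0.02  ]
h2 [ 0.417  -0.2716  0.022 ] depth [ 0.4179 -0.2754  0.0135]
hc [ 0.4448 -0.2786  0.022 ] depth [ 0.4448 -0.2798  0.0222]
nose [ 0.5714 -0.313   0.002 ] depth [ 0.5713 -0.3129  0.0023]
neck [ 0.4777 -0.2902  0.008 ] depth [ 0.4784 -0.2929  0.0034]
[[-0.9223  0.3864 -0.0004]
 [ 0.3864  0.9223 -0.0012]
 [-0.0001 -0.0013 -1.    ]]
cassA [0.3277 0.2438 0.005 ]
cassB [ 0.3683 -0.1192  0.0055]
bottle [ 0.7434 -0.2739  0.0696]
rack [0.6165 0.4598 0.0575]
wheel [0.588  0.0615 0.1587]
tray [0.5389 0.1129 0.0359]
```

Call:
{"name": "arm_command", "arguments": {
  "deltas": [362,-277,-40,0,0,-1.255,0,362,-277,-40,0,0,-1.255,0,362,-277,-40,0,0,-1.255,0,362,-277,-40,0,0,-1.255,0,362,-277,-40,0,0,-1.255,0,362,-277,-40,0,0,-1.255,0,362,-277,-40,0,0,-1.255,0,362,-277,-40,0,0,-1.255,0,362,-277,-40,0,0,-1.255,0,362,-277,-40,0,0,-1.255,0,362,-277,-40,0,0,-1.255,0,362,-277,-40,0,0,-1.255,0]
}}

```text
time_s: 1.1
position: [0.6092, 0.2901, 0.181]
eef_rot: [2.318, 2.113, -0.004]
contact_force: [0.7, -1.9, 0.6]
grip_width: 0.0148
gripper_force: 0.0
```

Call:
{"name": "arm_command", "arguments": {
  "deltas": [0,0,0,0,0,0,0,0,0,-40,0,0,0,0,0,0,-80,0,0,0,0,0,0,-115,0,0,0,0,0,0,-135,0,0,0,0,0,0,-135,0,0,0,0,0,0,-135,0,0,0,0]
}}

```text
time_s: 1.68
position: [0.6023, 0.3003, 0.0471]
eef_rot: [-2.307, -2.131, 0.003]
contact_force: [0.2, -0.6, 0.9]
grip_width: 0.0002
gripper_force: 0.0
```

```bash
python3 - <<'E'
from h import *
s=observe();print(s['position'],s['eef_rot'],s['contact_force'],s['grip_width'])
p,d=snap('side','s1'); p=np.clip(p.astype(float)*1.3,0,255).astype('uint8')
cv2.imwrite('pics/s1c.png',cv2.resize(p[130:330,140:340],None,fx=3,fy=3,interpolation=cv2.INTER_CUBIC))
E
```

```text
[0.60225852 0.30034402 0.04710448] [-2.30710354 -2.1309703   0.00286003] [ 0.21580915 -0.55200732  0.93597521] 0.00017327020984245667
```

View pics/s1c.png

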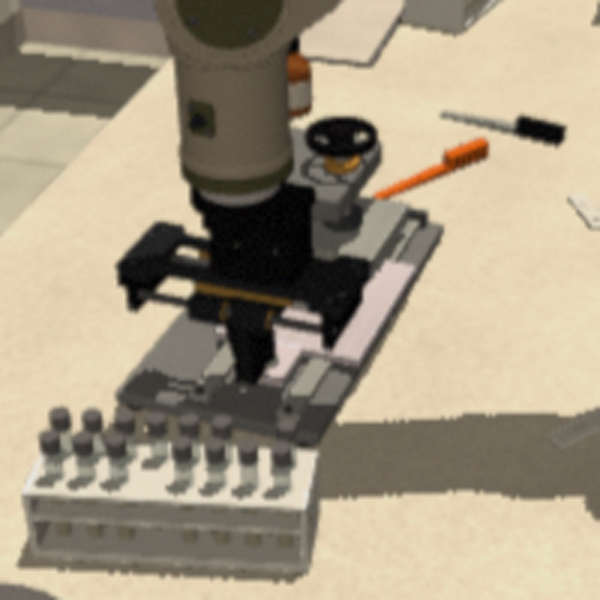

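The side crop shows the closed fingers at about (250,365), over the tray tongue between the rails and clear of the rack. Now I'll push along press -y.

Call:
{"name": "arm_command", "arguments": {
  "deltas": [-1,-10,0,0,0,0,0,-2,-20,0,0,0,0,0,-2,-30,0,0,0,0,0,-3,-40,0,0,0,0,0,-4,-50,0,0,0,0,0,-5,-60,0,0,0,0,0,-6,-70,0,0,0,0,0,-6,-78,0,0,0,0,0,-6,-82,0,0,0,0,0,-6,-82,0,0,0,0,0]
}}

```text
time_s: 2.57
position: [0.5972, 0.2157, 0.0473]
eef_rot: [-2.311, -2.128, 0.002]
contact_force: [0.7, 0.3, 0.4]
grip_width: 0.0006
gripper_force: 0.0
```

Call:
{"name": "arm_command", "arguments": {
  "deltas": [0,-2,0,0,0,0,0,0,-4,0,0,0,0,0,-1,-6,0,0,0,0,0,-1,-6,0,0,0,0,0]
}}

```text
time_s: 2.9
position: [0.5963, 0.2114, 0.0473]
eef_rot: [-2.309, -2.13, 0.0]
contact_force: [0.9, 1.2, -0.6]
grip_width: 0.0004
gripper_force: 0.9
```

Call:
{"name": "arm_command", "arguments": {
  "deltas": [0,-2,0,0,0,0,0,0,-4,0,0,0,0,0,0,-6,0,0,0,0,0,0,-6,0,0,0,0,0]
}}

```text
time_s: 3.23
position: [0.5961, 0.2066, 0.0475]
eef_rot: [-2.308, -2.13, -0.001]
contact_force: [0.3, 5.2, -2.8]
grip_width: 0.0006
gripper_force: 2.2
```

Call:
{"name": "arm_command", "arguments": {
  "deltas": [0,-2,0,0,0,0,0,0,-4,0,0,0,0,0,0,-4,0,0,0,0,0]
}}

```text
time_s: 3.48
position: [0.596, 0.2062, 0.0476]
eef_rot: [-2.303, -2.131, -0.006]
contact_force: [2.5, 14.2, -5.2]
grip_width: 0.0004
gripper_force: 6.8
```

Force climbed to 14 N at the predicted home position, so the tray is at its stop. Retracting and lifting.

Call:
{"name": "arm_command", "arguments": {
  "deltas": [0,15,0,0,0,0,0,2,30,5,0,0,0,0,2,30,45,0,0,0,0,2,30,85,0,0,0,30,2,30,125,0,0,0,50,2,30,165,0,0,0,50,2,30,165,0,0,0,50,2,30,165,0,0,0,50]
}}

```text
time_s: 4.15
position: [0.6, 0.2322, 0.2159]
eef_rot: [2.308, 2.128, 0.008]
contact_force: [0.8, 0.4, -1.5]
grip_width: 0.0261
gripper_force: 0.0
```

```bash
python3 - <<'E'
from h import *
np.set_printoptions(precision=4,suppress=True)
s=observe();print(s['time_s'],s['position'],cv2.Rodrigues(s['eef_rot'])[0])
p,d=snap('top','t2')
cl=cv2.resize(np.clip(p[110:210,170:330].astype(float)*1.8,0,255).astype('uint8'),None,fx=5,fy=5,interpolation=cv2.INTER_CUBIC);cv2.imwrite('pics/t2c.png',cl)
E
```

```text
4.15 [0.6    0.2322 0.2159] [[ 0.081   0.9967  0.0049]
 [ 0.9967 -0.081   0.0019]
 [ 0.0022  0.0047 -1.    ]]
```

View pics/t2c.png

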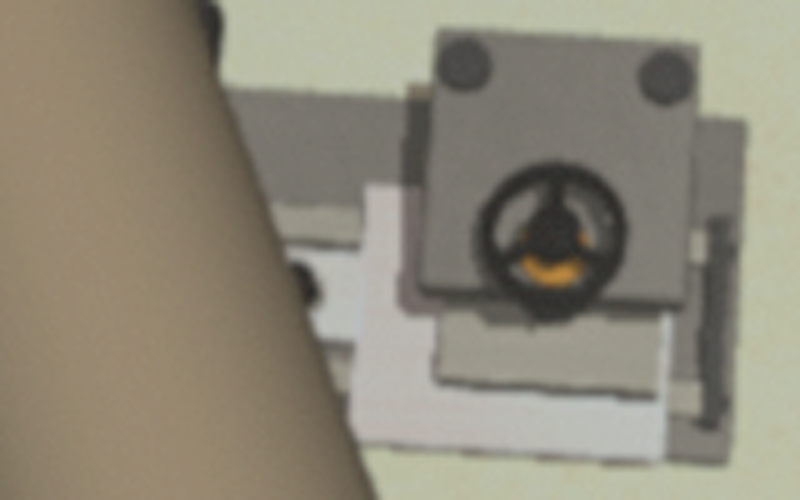

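The tray is home: its right edge has moved to (665,430), past the platen's right edge, and its top shows in front of the platen along its full width. Now to the gauge handle.

Call:
{"name": "arm_command", "arguments": {
  "deltas": [-155,-511,0,0,0,1.39,50,-155,-511,0,0,0,1.39,50,-155,-511,0,0,0,1.39,50,-155,-511,0,0,0,1.39,50,-155,-511,0,0,0,1.39,50,-155,-511,0,0,0,1.39,50,-155,-511,0,0,0,1.39,50,-155,-511,0,0,0,1.39,50,-155,-511,0,0,0,1.39,50,-155,-511,0,0,0,1.39,50,-155,-511,0,0,0,1.39,50,-155,-511,0,0,0,1.39,50]
}}

```text
time_s: 5.2
position: [0.4594, -0.2251, 0.2114]
eef_rot: [-0.398, -3.114, -0.001]
contact_force: [0.7, -0.3, -0.0]
grip_width: 0.0498
gripper_force: 0.0
```

Call:
{"name": "arm_command", "arguments": {
  "deltas": [0,0,0,0,0,0,50,0,0,0,0,0,0,50,0,0,0,0,0,0,50]
}}

```text
time_s: 5.45
position: [0.4602, -0.2241, 0.2116]
eef_rot: [-0.412, -3.112, -0.0]
contact_force: [-0.4, 0.1, 0.4]
grip_width: 0.0502
gripper_force: 0.0
```

Call:
{"name": "arm_command", "arguments": {
  "deltas": [-15,-55,-20,0,0,0,50,-15,-55,-60,0,0,0,50,-15,-55,-100,0,0,0,50,-15,-55,-135,0,0,0,50,-15,-55,-165,0,0,0,50,-15,-55,-165,0,0,0,50,-15,-55,-165,0,0,0,50]
}}

```text
time_s: 6.03
position: [0.445, -0.2783, 0.0467]
eef_rot: [-0.408, -3.111, -0.001]
contact_force: [0.5, -0.6, 0.8]
grip_width: 0.0499
gripper_force: 0.0
```

```bash
python3 - <<'E'
from h import *
np.set_printoptions(precision=4,suppress=True)
s=observe();print(s['time_s'],s['position'],s['eef_rot'])
p,d=snap('side','s3')
print(proj('side',s['position']))
cv2.imwrite('pics/s3c.png',cv2.resize(np.clip(p[120:220,240:380].astype(float)*1.3,0,255).astype('uint8'),None,fx=5,fy=5,interpolation=cv2.INTER_CUBIC))
E
```

```text
6.0333 [ 0.445  -0.2783  0.0467] [-0.4078 -3.1112 -0.001 ]
[320.8744 164.253 ]
```

View pics/s3c.png

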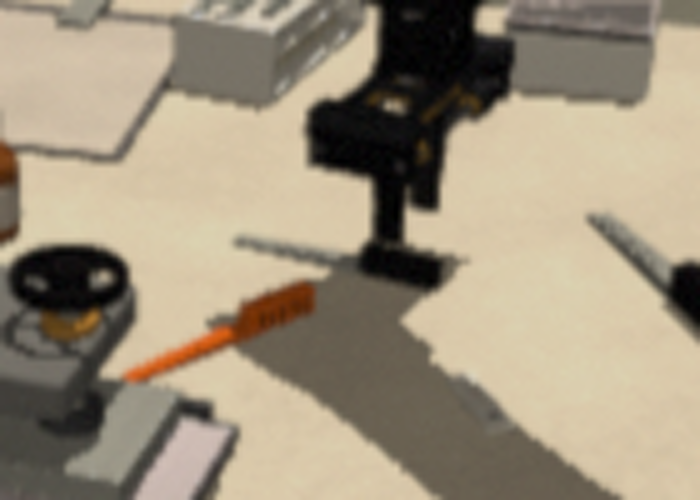

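The fingers at (405,220) sit over the black handle at (400,265) of the small gauge. Lowering and gripping.

Call:
{"name": "arm_command", "arguments": {
  "deltas": [0,-1,-25,0,0,0,50,0,-1,-43,0,0,0,50,0,-1,-43,0,0,0,50,0,-1,-43,0,0,0,10,0,-1,-43,0,0,0,10,0,-1,-43,0,0,0,10,0,-1,-43,0,0,0,10,0,-1,-43,0,0,0,10,0,-1,-43,0,0,0,10,0,-1,-43,0,0,0,10,0,-1,-43,0,0,0,10],
  "grip_force": 45
}}

```text
time_s: 7.0
position: [0.4457, -0.281, 0.005]
eef_rot: [0.41, 3.114, 0.0]
contact_force: [-2.1, 0.8, 6.5]
grip_width: 0.015
gripper_force: 45.0
```

Call:
{"name": "arm_command", "arguments": {
  "deltas": [0,0,30,0,0,0,10,0,0,70,0,0,0,10,0,0,110,0,0,0,10,0,0,130,0,0,0,10,0,0,130,0,0,0,10]
}}

```text
time_s: 7.42
position: [0.4476, -0.2822, 0.1392]
eef_rot: [0.41, 3.108, -0.002]
contact_force: [0.7, -0.6, 0.1]
grip_width: 0.0153
gripper_force: 45.0
```

Call:
{"name": "arm_command", "arguments": {
  "deltas": [-10,30,0,0,0,0.02,10,-14,65,0,0,0,0.04,10,-18,100,0,0,0,0.06,10,-22,135,0,0,0,0.08,10,-26,170,0,0,0,0.1,10,-30,205,0,0,0,0.12,10,-34,240,0,0,0,0.14,10,-38,275,0,0,0,0.16,10,-40,310,0,0,0,0.183,10,-40,340,0,0,0,0.183,10,-40,355,0,0,0,0.183,10,-40,355,0,0,0,0.183,10]
}}

```text
time_s: 8.42
position: [0.4046, 0.0775, 0.1337]
eef_rot: [-0.116, -3.138, -0.0]
contact_force: [-0.3, -0.1, -0.1]
grip_width: 0.0157
gripper_force: 45.0
```

Call:
{"name": "arm_command", "arguments": {
  "deltas": [0,0,0,0,0,0,10,0,0,0,0,0,0,10]
}}

```text
time_s: 8.58
position: [0.4051, 0.0732, 0.1339]
eef_rot: [-0.125, -3.138, 0.001]
contact_force: [0.7, -0.4, -0.5]
grip_width: 0.0157
gripper_force: 45.0
```

```bash
python3 - <<'E'
from h import *
np.set_printoptions(precision=4,suppress=True)
s=observe();print(s['time_s'],s['position'],s['eef_rot'],s['contact_force'],s['grip_width'])
p,d=snap('top','t4');q,_=snap('side','s4')
pos=s['position'];a=-.08
nose=pos+[.13*np.cos(a),.13*np.sin(a),-.003];print(proj('top',nose),proj('side',nose),proj('side',pos))
c1=cv2.resize(np.clip(p[130:250,230:330].astype(float)*1.8,0,255).astype('uint8'),None,fx=4,fy=4,interpolation=cv2.INTER_CUBIC)
c2=cv2.resize(np.clip(q[150:270,220:320].astype(float)*1.3,0,255).astype('uint8'),None,fx=4,fy=4,interpolation=cv2.INTER_CUBIC)
cv2.imwrite('pics/c4.png',np.hstack([c1,c2])[:,:800])
E
```

```text
8.5833 [0.4051 0.0732 0.1339] [-0.1251 -3.1379  0.0009] [ 0.7306 -0.3508 -0.543 ] 0.01572646860541946
[279.8414 182.649 ] [272.7284 184.8818] [317.7338 191.3214]
```

View pics/c4.png

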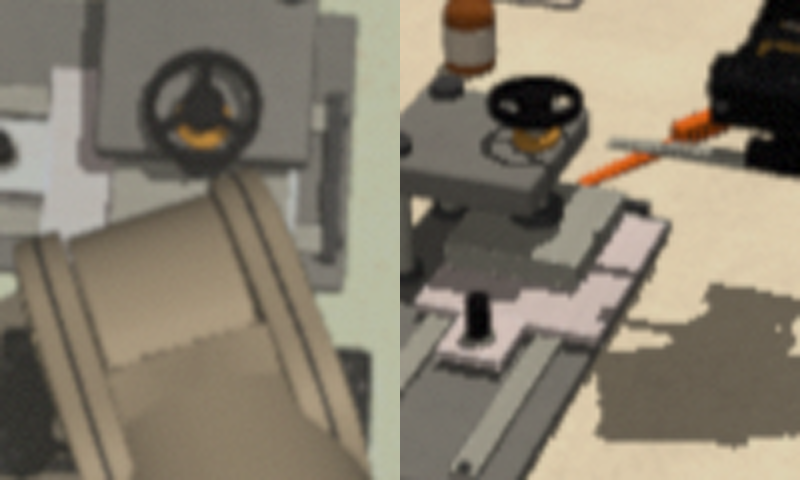

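The nose shows at side pixel (273,186), against a prediction of (272.7,184.9). So the gauge is level and in line, about 5 mm from the platen edge lengthwise. I'll back off 10 mm and lower it.

Call:
{"name": "arm_command", "arguments": {
  "deltas": [-10,1,0,0,0,0,10,-10,2,0,0,0,0,10,-10,2,-30,0,0,0,10,-10,2,-60,0,0,0,10,-10,2,-80,0,0,0,10,-10,2,-87,0,0,0,10,-10,2,-87,0,0,0,10,-10,2,-87,0,0,0,10]
}}

```text
time_s: 9.35
position: [0.3958, 0.0762, 0.0483]
eef_rot: [0.124, 3.139, 0.0]
contact_force: [0.2, -0.3, -0.6]
grip_width: 0.0156
gripper_force: 45.0
```

Call:
{"name": "arm_command", "arguments": {
  "deltas": [0,0,-1,0,0,0,10,0,0,-2,0,0,0,10,0,0,-3,0,0,0,10,0,0,-4,0,0,0,10,0,0,-4,0,0,0,10]
}}

```text
time_s: 9.77
position: [0.3956, 0.0762, 0.0437]
eef_rot: [0.124, 3.139, 0.0]
contact_force: [0.2, -0.2, -0.5]
grip_width: 0.0153
gripper_force: 45.0
```

Call:
{"name": "arm_command", "arguments": {
  "deltas": [0,0,-1,0,0,0,10,0,0,-2,0,0,0,10,0,0,-2,0,0,0,10,0,0,-2,0,0,0,10]
}}

```text
time_s: 10.1
position: [0.3954, 0.0761, 0.0415]
eef_rot: [-0.124, -3.139, 0.0]
contact_force: [-0.6, -0.2, -0.5]
grip_width: 0.0155
gripper_force: 45.0
```

Call:
{"name": "arm_command", "arguments": {
  "deltas": [0,0,-1,0,0,0,10,0,0,-1,0,0,0,10,0,0,-1,0,0,0,10]
}}

```text
time_s: 10.35
position: [0.3956, 0.0762, 0.0406]
eef_rot: [0.124, 3.139, 0.0]
contact_force: [-0.6, -0.5, -0.5]
grip_width: 0.0155
gripper_force: 45.0
```

Call:
{"name": "arm_command", "arguments": {
  "deltas": [0,0,-1,0,0,0,10,0,0,-1,0,0,0,10,0,0,-1,0,0,0,10]
}}

```text
time_s: 10.6
position: [0.3956, 0.0762, 0.0397]
eef_rot: [0.124, 3.139, 0.0]
contact_force: [-1.2, 0.1, 2.2]
grip_width: 0.0158
gripper_force: 45.0
```

Call:
{"name": "arm_command", "arguments": {
  "deltas": [0,0,-0.5,0,0,0,10,0,0,-1,0,0,0,10,0,0,-1,0,0,0,10]
}}

```text
time_s: 10.85
position: [0.3955, 0.0761, 0.0386]
eef_rot: [0.124, 3.139, 0.0]
contact_force: [-1.9, 0.0, 2.9]
grip_width: 0.0157
gripper_force: 45.0
```

The tray was touched at TCP z ≈ 40 mm. Easing up 1 mm and sliding in.

Call:
{"name": "arm_command", "arguments": {
  "deltas": [0,0,1,0,0,0,10,3,0,1,0,0,0,10,6,-0.5,1,0,0,0,10,9,-0.7,1,0,0,0,10,12,-1,1,0,0,0,10,15,-1.2,1,0,0,0,10,18,-1.4,1,0,0,0,10,20,-1.6,1,0,0,0,10,20,-1.6,1,0,0,0,10]
}}

```text
time_s: 11.6
position: [0.4161, 0.0745, 0.0397]
eef_rot: [0.124, 3.139, 0.0]
contact_force: [0.8, -0.9, 0.9]
grip_width: 0.0155
gripper_force: 45.0
```

Call:
{"name": "arm_command", "arguments": {
  "deltas": [2,-0.2,0,0,0,0,10,4,-0.3,0,0,0,0,10,6,-0.5,0,0,0,0,10,8,-0.6,0,0,0,0,10,8,-0.6,0,0,0,0,10]
}}

```text
time_s: 12.02
position: [0.4239, 0.074, 0.0397]
eef_rot: [0.124, 3.139, 0.0]
contact_force: [0.2, -0.3, 1.9]
grip_width: 0.0157
gripper_force: 45.0
```

Call:
{"name": "arm_command", "arguments": {
  "deltas": [1,0,0,0,0,0,10,2,-0.2,0,0,0,0,10,3,-0.3,0,0,0,0,10,4,-0.3,0,0,0,0,10,4,-0.3,0,0,0,0,10]
}}

```text
time_s: 12.43
position: [0.4277, 0.0737, 0.0396]
eef_rot: [0.124, 3.139, 0.0]
contact_force: [-1.6, -0.6, 2.6]
grip_width: 0.0155
gripper_force: 45.0
```

Call:
{"name": "arm_command", "arguments": {
  "deltas": [1,0,0,0,0,0,10,2,-0.2,0,0,0,0,10,3,-0.3,0,0,0,0,10,3,-0.3,0,0,0,0,10]
}}

```text
time_s: 12.77
position: [0.4307, 0.0734, 0.0396]
eef_rot: [0.124, 3.139, 0.0]
contact_force: [-1.8, 0.3, 3.1]
grip_width: 0.0159
gripper_force: 45.0
```

Call:
{"name": "arm_command", "arguments": {
  "deltas": [1,0,0,0,0,0,10,2,-0.2,0,0,0,0,10,3,-0.3,0,0,0,0,10,3,-0.3,0,0,0,0,10]
}}

```text
time_s: 13.1
position: [0.4326, 0.0731, 0.0394]
eef_rot: [-0.123, -3.137, 0.0]
contact_force: [-6.1, 0.9, 6.5]
grip_width: 0.0154
gripper_force: 45.0
```

Call:
{"name": "arm_command", "arguments": {
  "deltas": [0,0,0.5,0,0,0,10,0,0,0.7,0,0,0,10,0,0,0.7,0,0,0,10]
}}

```text
time_s: 13.35
position: [0.4334, 0.073, 0.0402]
eef_rot: [-0.124, -3.139, 0.0]
contact_force: [-2.2, 0.3, 2.4]
grip_width: 0.0152
gripper_force: 45.0
```

Call:
{"name": "arm_command", "arguments": {
  "deltas": [1,0,0,0,0,0,10,1,-0.1,0,0,0,0,10,1,-0.1,0,0,0,0,10]
}}

```text
time_s: 13.6
position: [0.4343, 0.0729, 0.0401]
eef_rot: [-0.124, -3.139, 0.0]
contact_force: [-4.4, 0.9, 2.2]
grip_width: 0.0154
gripper_force: 45.0
```

With the down-pressure relieved, drag rises about 2 N per mm, which matches the platen. Continuing to about 10 N.

Call:
{"name": "arm_command", "arguments": {
  "deltas": [0.5,0,0,0,0,0,10,1,-0.1,0,0,0,0,10,1.5,-0.1,0,0,0,0,10,1.5,-0.1,0,0,0,0,10]
}}

```text
time_s: 13.93
position: [0.4352, 0.0729, 0.04]
eef_rot: [-0.124, -3.137, 0.0]
contact_force: [-5.6, 0.9, 5.3]
grip_width: 0.0157
gripper_force: 45.0
```

Call:
{"name": "arm_command", "arguments": {
  "deltas": [0.5,0,0,0,0,0,10,1,-0.1,0,0,0,0,10,1,-0.1,0,0,0,0,10,1,-0.1,0,0,0,0,10]
}}

```text
time_s: 14.27
position: [0.4354, 0.0728, 0.0399]
eef_rot: [-0.123, -3.136, 0.001]
contact_force: [-10.7, 0.6, 6.9]
grip_width: 0.0157
gripper_force: 45.0
```

Call:
{"name": "arm_command", "arguments": {
  "deltas": [0,0,0.4,0,0,0,10,0,0,0.5,0,0,0,10,0,0,0.5,0,0,0,10,0,0,0.5,0,0,0,10]
}}

```text
time_s: 14.6
position: [0.4363, 0.0727, 0.0405]
eef_rot: [-0.124, -3.138, 0.0]
contact_force: [-4.2, 1.0, 1.5]
grip_width: 0.0158
gripper_force: 45.0
```

```bash
python3 - <<'E'
from h import *
np.set_printoptions(precision=4,suppress=True)
f=[]
for i in range(4):
    q,d=snap('side','s5'); s=observe(); f.append(s['contact_force'])
print(np.array(f),s['position'],s['time_s'],s['wrist_torque'])
a=-.08;pos=s['position']
for x in(30,50,80,130):print(x,proj('side',pos+[x/1e3*np.cos(a),x/1e3*np.sin(a),-.004]))
cv2.imwrite('pics/c5.png',cv2.resize(np.clip(q[170:250,250:350].astype(float)*1.4,0,255).astype('uint8'),None,fx=7,fy=7,interpolation=cv2.INTER_CUBIC))
E
```

```text
[[-5.2506 -0.2247  1.6365]
 [-5.1602  0.4044  2.3899]
 [-4.5657  0.8485  2.9123]
 [-6.1878  1.1544  1.3583]] [0.4363 0.0727 0.0405] 14.8 [0.1336 1.0587 0.0122]
30 [295.0257 217.8354]
50 [288.3775 216.6372]
80 [278.4937 214.8558]
130 [262.2524 211.9285]
```

View pics/c5.png

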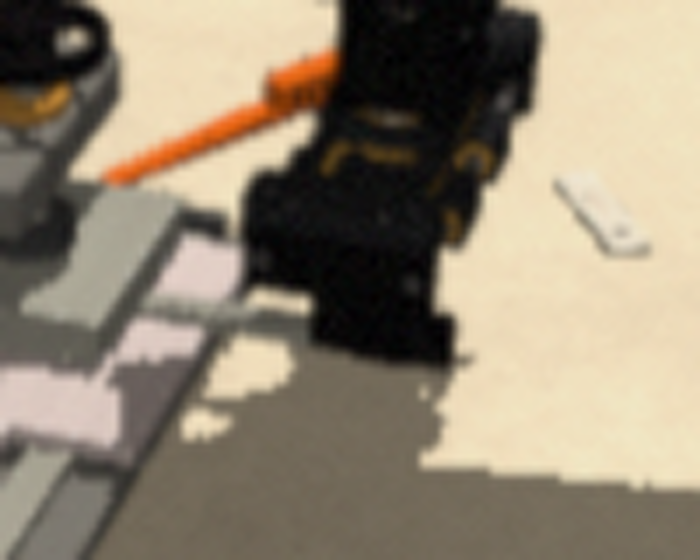

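The crop shows the blade lying flat on the tray and running under the platen's front edge at about (145,305), near its middle. Pushing on a little more.

Call:
{"name": "arm_command", "arguments": {
  "deltas": [0.5,0,0.1,0,0,0,10,1,-0.1,0.2,0,0,0,10,1.5,-0.1,0.2,0,0,0,10,1.5,-0.1,0.2,0,0,0,10,1.5,-0.1,0.2,0,0,0,10]
}}

```text
time_s: 15.22
position: [0.4372, 0.0726, 0.0405]
eef_rot: [-0.123, -3.137, 0.001]
contact_force: [-7.9, 1.0, 3.5]
grip_width: 0.0157
gripper_force: 45.0
```

```bash
python3 - <<'E'
from h import *
np.set_printoptions(precision=4,suppress=True)
f=[]
for i in range(6):
    optics.camera('side'); s=observe(); f.append(s['contact_force'])
print(np.array(f),s['position'],s['time_s'],s['wrist_torque'],s['joint_vel'])
E
```

```text
[[-7.6278  0.1911  3.5148]
 [-6.4353  0.7314  3.1505]
 [-6.6425  0.3863  2.274 ]
 [-6.8942  1.8548  2.1755]
 [-7.343   0.708   2.8501]
 [-6.2811  1.4544  3.5089]] [0.4373 0.0726 0.0405] 15.5167 [0.1294 1.5123 0.0184] [ 0.0008  0.0006  0.0015  0.0002 -0.0001  0.0014  0.0006]
```

Call:
{"name": "arm_command", "arguments": {
  "deltas": [0.5,0,0.1,0,0,0,10,1,-0.1,0.1,0,0,0,10,1,-0.1,0.1,0,0,0,10,1,-0.1,0.1,0,0,0,10,1,-0.1,0.1,0,0,0,10,1,-0.1,0.1,0,0,0,10]
}}

```text
time_s: 16.02
position: [0.4377, 0.0725, 0.0405]
eef_rot: [-0.123, -3.136, 0.001]
contact_force: [-9.4, -0.3, 4.6]
grip_width: 0.0157
gripper_force: 45.0
```

```bash
python3 - <<'E'
from h import *
np.set_printoptions(precision=4,suppress=True)
f=[]
for i in range(6):
    optics.camera('side'); s=observe(); f.append(s['contact_force'])
m=np.mean(f,0);print(m,s['position'],s['grip_width'])
if 5<-m[0]<13 and m[2]<8: print(workorder.hand_in())
E
```

```text
[-9.6402  0.6985  4.4714] [0.4377 0.0725 0.0405] 0.01587684278842713
the job is handed in; nothing more can be done
None
```

The job is handed in, but I don't have the verdict. The tray is home against its stop, and the small black gauge is held by its handle under the platen, dragging at about 9.6 N of push. By my estimate its nose is roughly 28 mm past the front edge, which makes the gap about 4.1 mm.

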